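# Find the rocking spice pot cover and seat it

## Task

One of the four identical steel covers on the spice pots in the wooden tray is not home and rocks. Press gently with the fingertips near the covers' edges to find the one that rocks, then push that one down by its middle until it is fully home, and finish while still holding it down with the fingertips, touching no other cover. Lift nothing, press no cover hard enough to dent it (40 N), and leave the cup, the bowls and everything else where they are.

Things in the scene. Friction and masses are not known exactly. Their poses are not given: they have to be found in the camera images.
- cover_a: one of four identical flat round steel covers, 77 mm across, on steel pots in a wooden tray. Origin at the centre of its flat top, z up. Its skirt hangs 20 mm below the top round the pot. The pots are bedded unevenly: tops stand 74 to 81 mm above the work surface, which does not tell which is loose.
- cover_b: another of the four identical covers: see cover_a
- cover_c: another of the four identical covers: see cover_a
- cover_d: another of the four identical covers: see cover_a
- seat_a (a joint): how far cover_a has gone down since the start, in m; 0 at the start whether or not it is home; negative if pulled up. Three of the four covers are home: pressed at the edge or in the middle they give less than 1 mm and tilt less than 0.01 rad.
- seat_b (a joint): how far cover_b has gone down since the start, in m; 0 at the start whether or not it is home; negative if pulled up. The fourth cover, any of the four, sits level 4 mm short of home: pressed with 2 to 5 N some 20 to 35 mm off centre it rocks 0.12 to 0.13 rad, that edge dipping 4 to 5 mm, and springs level when let go.
- seat_c (a joint): how far cover_c has gone down since the start, in m; 0 at the start whether or not it is home; negative if pulled up. A push of about 9 to 15 N near the middle of the loose cover drives it 4 mm down to a hard stop (value 0.004), where it stays and no longer rocks.
- seat_d (a joint): how far cover_d has gone down since the start, in m; 0 at the start whether or not it is home; negative if pulled up. Rocking alone leaves a seat value near 0.
- cup: open round steel cup, rim 60 mm across, 66 mm tall, standing loose among the pots in the tray; leave it alone. Origin at the centre of its underside
- pinch_bowl: small open steel bowl, rim 72 mm across, 34 mm tall, loose among the pots in the tray; leave it alone. Origin at the centre of its underside
- bowl_1: blue plastic bowl, 140 mm across, 60 mm tall, beside the tray; leave it alone. Origin at the centre of its underside
- bowl_2: another blue plastic bowl like bowl_1; leave it alone
- plate: steel plate, 180 mm across, 18 mm tall; leave it alone. Origin at the centre of its underside
- ladle: wooden ladle, 260 mm long, lying on the platform; leave it alone. Its length lies along its x axis
- canister: aluminium canister, 94 mm across, 148 mm tall, with a flip-top lid; leave it alone. Origin at the centre of its underside

How it is judged:
By the outcome, as a careful person would: the job done as asked, in the order asked, and still so for the second after the job is handed in, while the arm keeps its last pose, push and grip.
It also fails if it takes over 51 s, if anything falls off the work surface, if the arm or the gripper's body presses on something with over 40 N, if the wrist force passes 120 N, or if a joint passes its speed limit or range.

## Robot

A 6-joint arm with a two-finger parallel gripper is mounted at the origin on the work surface. World frame = base frame: x ahead of the robot, y to its left, z up, the work surface at z = 0. Lengths are in m, angles in rad, forces in N, time in s.
With the tool pointing down it reaches from about 0.375 to 0.9 m from the base axis. Payload 3.1 kg.
Tool frame: the origin (TCP) lies at the centre of the arm's flange, where the gripper is bolted on; the fingertips stand 173 mm ahead of it and the grasp point (between the pads) lies 155 mm ahead of it; z points along the fingers, x is the direction in which the jaws open and shut, and the axes are right-handed (so a half turn about z gives the same grasp; the last joint's range is limited). The gripper opens to 85 mm and grips with 20 to 120 N. Pads are 22 mm wide; open, the fingers measure 114 mm over their backs; the gripper's body (76 mm by 85 mm) begins 54 mm behind the grasp point. The pads swing forward as they close: fully open they stand 13 mm farther back than shut.
Start: joints at [1.107, 0.527, 1.433, -0, 1.181, -0.178], TCP at [0.176, 0.6, 0.405] pointing down, gripper open.
Joint ranges: [-3.08, 3.08], [-0.75, 2.2], [0.22, 2.44], [-1.43, 4.57], [0, 2.65], [-2.85, 2.85]. Speed limits (rad/s): [2.79, 2.79, 3.14, 3.14, 3.14, 3.14].

## Interface

Orientations are given as a unit quaternion [x, y, z, w].
In Python, from station import manip gives the robot as it stands.
- The arm moves only by the shell command python3 -m jog 'ROWS' [OPENING] [FORCE]. ROWS is JSON, a list that holds one entry, the list of rows, each a list of 4 numbers: the shift along the world's x, y, z in mm, then the turn about the world's z in degrees. A call has exactly 8 rows; each row shifts and turns the commanded pose from where the row before left it; what a row does not reach is not made up. A row lasts 1/8 s, in which the tool goes at most 62.5 mm and 10.7 degrees, less where a joint would pass 70% of its speed; a pose out of reach is approached as far as the arm can. A call is refused whole if a number of a shift passes 62.5 or a number of a turn 10.7, either way. A call with a gripper value outside its range is refused whole. OPENING is the opening in per cent of the stroke, from 0 (shut) to 100 (fully open), set as the call begins (- or left out, the last holds). The fingers move at their own pace and stop on an object; FORCE is the grip in N (left out, the last holds). Time passes only in rows, so rows that do not move let the fingers close, or fill a call up. It gives the time, the measured TCP pose, the force and the opening at its end, in the units of the state.
- manip.sense(): the state, without advancing time (a new reading comes with each control period).
- manip.snapshot(name): name is "scene" or "top"; returns the picture (400x640x3 uint8, red, green, blue); there is no depth.
- manip.camera_info(name): a dict with "fx", "fy", "cx", "cy" (pixels), "R" (3x3) and "t" (3): a world point X has camera coordinates R X + t. Camera axes: x right, y down, z forward; pixel columns grow to the right and rows downward; lengths in m; the calibration is good to about 2 mm. A picture is of the moment at which its call begins. camera_info takes no time and is no camera call.
- manip.sign_off(): hands the job in, once; it reports no verdict.
The state is a dict: "t": time; "q": joint angles; "qd": joint speeds; "tau": joint torques, N m; "tcp_pos": TCP position; "tool_rot": TCP orientation; "force": force on the tool from outside, world axes, zero at the start; "ft_torque": the same for the moment, N m; "finger_gap": opening from 0.0 (shut) to 1.0 (fully open).
Only numpy, scipy, OpenCV 4.12 (cv2) and the standard library are available. Lean on these libraries where they do the work, as an engineer would, in place of code of your own. Each camera call takes 0.05 s, during which the arm holds its last target. There are 200 camera calls.

## Working session

There is one attempt and no reset: what is moved stays moved. The work goes in short steps, Python scripts to look and compute and a shell command to move; the robot and the scene stay as the last step left them, time stands still between calls to the robot, and variables do not carry over. Pictures are saved under pics/ and viewed, about 8 in all and at most 12, crops included, and the job is handed in when it is done.

```bash
mkdir -p pics
python3 - <<'E'
from station import manip
import cv2
for n in("scene","top"):
    im=manip.snapshot(n); cv2.imwrite(f"pics/{n}0.png",im[:,:,::-1])
    c=manip.camera_info(n); print(n,{k:(v if not hasattr(v,'tolist') else v.tolist()) for k,v in c.items()})
print(manip.sense())
E
```

```text
scene {'fx': 511.1435221429163, 'fy': 511.1435221429163, 'cx': 313.00240701286515, 'cy': 195.96349159136184, 'R': [[0.08364446290798608, 0.9964943927744742, 0.001590281065314798], [0.8607560646238014, -0.07144647442083164, -0.5039785694909852], [-0.5020981986008123, 0.04352386083363467, -0.8637146939238407]], 't': [-0.0324647000734172, -0.374499682745547, 1.7712292205512035]}
top {'fx': 420.61505563287903, 'fy': 420.61505563287903, 'cx': 316.3153910905057, 'cy': 202.88033435196132, 'R': [[-0.013211349834002224, -0.9999125021243306, -0.0006695752565250503], [-0.9775324478911754, 0.013056530957009791, -0.21038022796654443], [0.21037056247357935, -0.002124875250264874, -0.9776194102766784]], 't': [0.00034651078798870804, 0.4797228565518179, 1.148226503851858]}
{'t': 0.1, 'q': array([ 1.10746906e+00,  5.28394100e-01,  1.43374972e+00,  7.64666762e-06,
        1.18139548e+00, -1.78482373e-01]), 'qd': array([-5.52823125e-04, -1.56703206e-03, -3.38998709e-03, -2.81653599e-04,
        2.83933893e-05, -9.20311159e-04]), 'tau': array([ 3.05408748e-04, -4.43306422e+01, -1.78588378e+01, -1.97035706e-04,
        3.82992293e-03, -6.20148541e-06]), 'tcp_pos': array([0.17545598, 0.59955781, 0.40382608]), 'tool_rot': array([ 8.00315618e-01,  5.99578155e-01, -8.71784142e-04,  4.32859386e-04]), 'force': array([0.4217216 , 0.60714538, 0.60177518]), 'ft_torque': array([-0.03388837, -0.03825653,  0.0221393 ]), 'finger_gap': 0.9992358770144034}
```

View pics/top0.png

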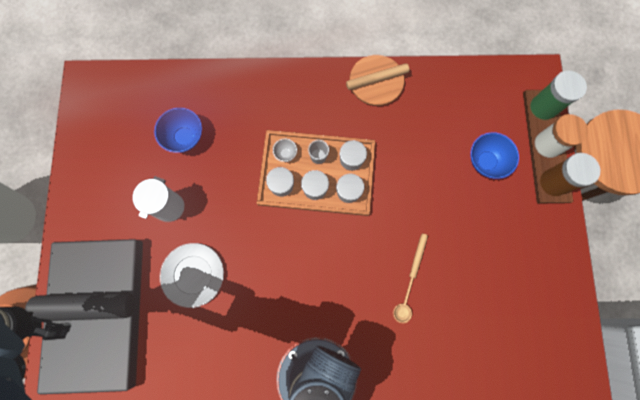

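View pics/scene0.png

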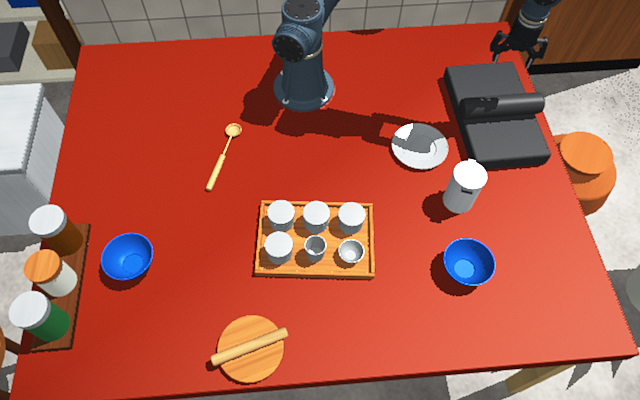

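The top view shows the tray with covers near (353,154), (280,181), (315,184) and (351,187), the pinch bowl at (285,150) and the cup at (319,151). In the scene view the covers are near (281,213), (316,213), (351,214) and (278,244). Next I'll measure the positions.

```bash
cat > h.py <<'E'
from station import manip
import numpy as np, cv2
def cam(n):
    c=manip.camera_info(n); return c,np.array(c["R"]),np.array(c["t"])
def ray(n,u,v):
    c,R,t=cam(n); d=R.T@np.array([(u-c["cx"])/c["fx"],(v-c["cy"])/c["fy"],1]); return -R.T@t,d/np.linalg.norm(d)
def onz(n,u,v,z):
    o,d=ray(n,u,v); return o+d*(z-o[2])/d[2]
def tri(a,b):
    (o,d),(p,e)=a,b; s=np.linalg.lstsq(np.c_[d,-e],p-o,rcond=None)[0]
    x,y=o+d*s[0],p+e*s[1]; return (x+y)/2,np.linalg.norm(x-y)
E
python3 - <<'E'
from h import *
tiles=[]
for n,seeds in(("top",[(353,153),(280,180),(315,183),(351,186)]),("scene",[(278,242),(351,212),(316,212),(281,212)])):
    im=cv2.imread(f"pics/{n}0.png"); hsv=cv2.cvtColor(im,cv2.COLOR_BGR2HSV)
    for s in seeds:
        x,y=s; print(n,s,hsv[y-18:y+24:3,x,1:].tolist())
    x0,y0=(250,120) if n=="top" else (245,192)
    tiles.append(cv2.resize(im[y0:y0+100,x0:x0+140],None,fx=5.6,fy=5.6,interpolation=cv2.INTER_CUBIC)[:, :])
cv2.imwrite("pics/c0.png",cv2.resize(np.vstack(tiles),(420,600)))
E
```

```text
top (353, 153) [[165, 167], [149, 198], [1, 199], [4, 206], [2, 209], [4, 210], [4, 213], [4, 215], [4, 214], [4, 215], [2, 170], [13, 96], [138, 214], [40, 199]]
top (280, 180) [[129, 234], [145, 213], [4, 197], [1, 206], [4, 213], [4, 214], [3, 219], [2, 221], [2, 222], [3, 226], [5, 213], [31, 106], [139, 227], [141, 221]]
top (315, 183) [[140, 219], [141, 229], [0, 196], [4, 208], [4, 212], [2, 212], [4, 218], [2, 219], [3, 220], [2, 221], [2, 219], [11, 97], [136, 231], [136, 222]]
top (351, 186) [[13, 99], [134, 209], [17, 198], [5, 206], [4, 210], [5, 211], [2, 213], [4, 215], [4, 216], [3, 219], [5, 217], [18, 98], [139, 227], [137, 224]]
scene (278, 242) [[13, 80], [14, 106], [12, 88], [4, 240], [5, 240], [5, 241], [5, 242], [4, 241], [4, 241], [4, 240], [5, 240], [14, 150], [14, 107], [29, 114]]
scene (351, 212) [[205, 205], [203, 206], [221, 204], [14, 252], [5, 241], [4, 242], [4, 244], [4, 244], [4, 245], [4, 244], [5, 251], [13, 95], [12, 108], [45, 119]]
scene (316, 212) [[211, 201], [213, 199], [99, 208], [6, 240], [4, 240], [5, 240], [4, 242], [4, 241], [4, 243], [4, 241], [15, 211], [10, 101], [12, 106], [58, 105]]
scene (281, 212) [[215, 193], [217, 193], [7, 229], [5, 239], [5, 240], [4, 240], [5, 242], [4, 240], [5, 241], [4, 240], [13, 80], [13, 98], [14, 94], [4, 245]]
```

View pics/c0.png

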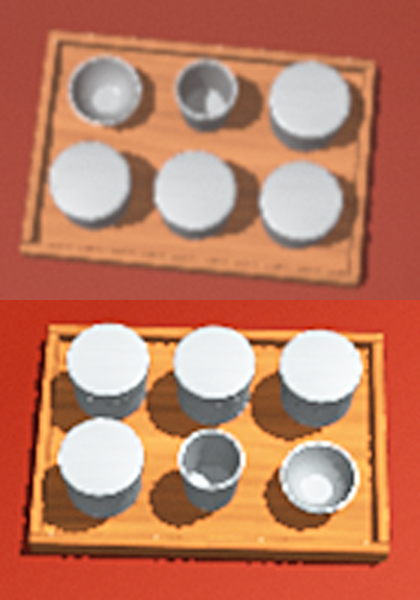

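The crop shows four clean flat discs, separable by low saturation and brightness; the skirts are darker. The cup and bowl fill the other two places of the 2x3 grid.

Run:
```python
from h import *
C={}
for n,lo,seeds in(("top",175,[(353,153),(280,180),(315,183),(351,186)]),("scene",195,[(278,244),(351,214),(316,213),(281,213)])):
    hsv=cv2.cvtColor(cv2.imread(f"pics/{n}0.png"),cv2.COLOR_BGR2HSV)
    m=((hsv[...,1]<40)&(hsv[...,2]>lo)).astype(np.uint8); m=cv2.morphologyEx(m,cv2.MORPH_OPEN,np.ones((3,3),np.uint8))
    k,l,st,ce=cv2.connectedComponentsWithStats(m,connectivity=4)
    for s in seeds:
        i=l[s[1],s[0]]; C.setdefault(n,[]).append(ce[i]); print(n,s,ce[i].round(1),st[i])
P=[]
for a,b in zip(C["top"],C["scene"]):
    p,g=tri(ray("top",*a),ray("scene",*b)); P.append(p); print(p.round(4),"gap",round(g,4),"top@.0775",onz("top",*a,.0775).round(4)[:2],"scene",onz("scene",*b,.0775).round(4)[:2])
for nm,u,v,z in(("pinch",285,150,.034),("cup",319,150,.066)): print(nm,onz("top",u,v,z).round(3))
for uv in((268,131),(376,139),(372,213),(258,204)): print("tray",onz("top",*uv,.02).round(3))
s=manip.sense(); from scipy.spatial.transform import Rotation as Ro
print(Ro.from_quat(s["tool_rot"]).as_matrix().round(3))
```

```text
top (353, 153) [352.5 152.8] [340 141  26  24 512]
top (280, 180) [279.2 179.7] [267 167  26  26 530]
top (315, 183) [314.4 183. ] [302 171  26  25 534]
top (351, 186) [349.8 186.3] [337 174  27  25 538]
scene (278, 244) [278.3 243.8] [265 231  28  26 561]
scene (351, 214) [351.6 213.6] [338 202  28  24 514]
scene (316, 213) [316.1 212.3] [303 201  27  24 510]
scene (281, 213) [280.5 211.4] [267 200  28  24 511]
[ 0.6203 -0.113   0.074 ] gap 0.0025 top@.0775 [ 0.6192 -0.1114] scene [ 0.6219 -0.1141]
[0.5433 0.097  0.073 ] gap 0.0023 top@.0775 [0.5422 0.0977] scene [0.5457 0.0952]
[ 0.532  -0.0023  0.0744] gap 0.0022 top@.0775 [ 0.5313 -0.0012] scene [ 0.5336 -0.0036]
[ 0.521  -0.102   0.0747] gap 0.0023 top@.0775 [ 0.5204 -0.1006] scene [ 0.5224 -0.103 ]
pinch [0.645 0.085 0.034]
cup [ 0.633 -0.016  0.066]
tray [0.712 0.138 0.02 ]
tray [ 0.682 -0.189  0.02 ]
tray [ 0.454 -0.168  0.02 ]
tray [0.485 0.165 0.02 ]
[[ 0.281  0.96  -0.001]
 [ 0.96  -0.281 -0.002]
 [-0.002 -0.    -1.   ]]
```

```bash
python3 -m jog '[[[30,-45,0,1.3],[30,-45,0,1.3],[30,-45,0,1.3],[30,-45,0,1.3],[30,-45,0,1.2],[30,-45,0,1.2],[30,-45,0,1.2],[30,-45,0,1.2]]]' 0 60
```

```text
t: 1.1
tcp_pos: [0.4162, 0.2382, 0.4045]
tool_rot: [0.745, 0.667, -0.0, -0.0]
force: [0.0, 0.4, -0.3]
finger_gap: 0.001
```

```bash
python3 -m jog '[[[30,-45,-20,0],[30,-45,-20,0],[30,-40,-20,0],[8,-10,-30,0],[0,0,-30,0],[0,0,-15,0],[0,0,-4,0],[0,0,0,0]]]'
python3 - <<'E'
from h import *
print(manip.sense()["tool_rot"]); im=manip.snapshot("scene"); cv2.imwrite("pics/s1.png",cv2.resize(im[120:300,200:440,::-1],None,fx=3,fy=3))
E
```

```text
t: 2.1
tcp_pos: [0.5137, 0.1001, 0.2661]
tool_rot: [0.745, 0.667, 0.0, 0.0]
force: [-0.8, 0.0, 0.1]
finger_gap: 0.002
[7.44769392e-01 6.67321806e-01 2.82503450e-04 2.84028710e-04]
```

View pics/s1.png

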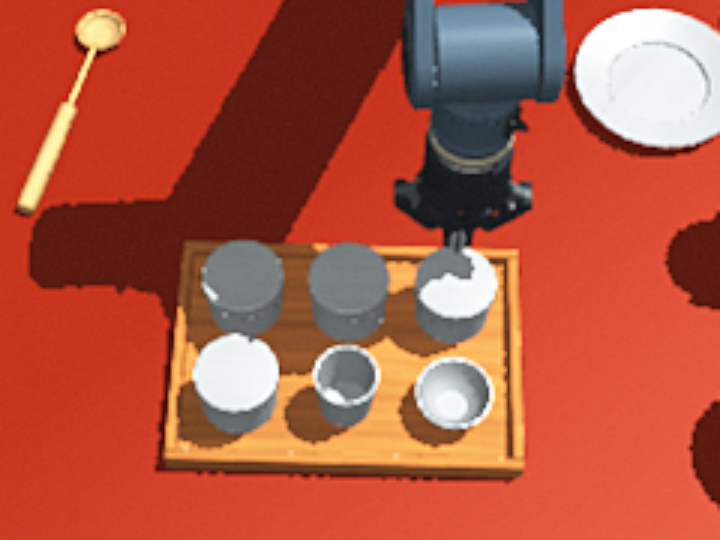

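The closed fingertips stand over the near edge of the left-hand cover, at crop pixel (455,240), as planned. Next I'll feel downward.

```bash
python3 -m jog '[[[0,0,-3,0],[0,0,-3,0],[0,0,-2,0],[0,0,-1,0],[0,0,-1,0],[0,0,0,0],[0,0,0,0],[0,0,0,0]]]'
```

```text
t: 3.15
tcp_pos: [0.5136, 0.0998, 0.2557]
tool_rot: [0.745, 0.667, 0.0, -0.0]
force: [-0.2, 0.6, -0.6]
finger_gap: 0.001
```

```bash
python3 -m jog '[[[0,0,-0.5,0],[0,0,-0.5,0],[0,0,-0.5,0],[0,0,-0.5,0],[0,0,0,0],[0,0,0,0],[0,0,0,0],[0,0,0,0]]]'
```

```text
t: 4.15
tcp_pos: [0.5136, 0.0998, 0.2537]
tool_rot: [0.745, 0.667, 0.0, 0.0]
force: [0.3, -0.2, -0.4]
finger_gap: -0.001
```

```bash
python3 -m jog '[[[0,0,-0.5,0],[0,0,-0.5,0],[0,0,-0.5,0],[0,0,-0.5,0],[0,0,0,0],[0,0,0,0],[0,0,0,0],[0,0,0,0]]]'
```

```text
t: 5.15
tcp_pos: [0.5136, 0.0998, 0.2517]
tool_rot: [0.745, 0.667, -0.0, -0.0]
force: [0.1, -0.7, 0.6]
finger_gap: -0.002
```

```bash
python3 -m jog '[[[0,0,-0.5,0],[0,0,-0.5,0],[0,0,-0.5,0],[0,0,-0.5,0],[0,0,0,0],[0,0,0,0],[0,0,0,0],[0,0,0,0]]]'
```

```text
t: 6.15
tcp_pos: [0.5135, 0.0998, 0.2508]
tool_rot: [0.745, 0.667, 0.0, 0.0]
force: [-1.7, 0.5, 8.9]
finger_gap: -0.001
```

Cover 1 took 9 N with less than 1 mm of give, so it is home (stiffness about 8 N/mm). Next is the middle cover.

```bash
python3 -m jog '[[[0,0,8,0],[-3,-30,2,0],[-4,-40,0,0],[-4,-29,0,0],[0,0,-3,0],[0,0,-2,0],[0,0,-1,0],[0,0,0,0]]]'
```

```text
t: 7.15
tcp_pos: [0.5025, 0.0017, 0.2536]
tool_rot: [0.745, 0.668, -0.0, -0.0]
force: [0.5, 0.0, 1.0]
finger_gap: -0.0
```

```bash
python3 -m jog '[[[0,0,-0.5,0],[0,0,-0.5,0],[0,0,-0.5,0],[0,0,-0.5,0],[0,0,0,0],[0,0,0,0],[0,0,0,0],[0,0,0,0]]]'
```

```text
t: 8.15
tcp_pos: [0.5026, 0.0008, 0.2517]
tool_rot: [0.745, 0.667, 0.0, 0.0]
force: [-0.8, 0.5, 1.1]
finger_gap: -0.0
```

```bash
python3 -m jog '[[[0,0,-0.5,0],[0,0,-0.5,0],[0,0,-0.5,0],[0,0,-0.5,0],[0,0,0,0],[0,0,0,0],[0,0,0,0],[0,0,0,0]]]'
```

```text
t: 9.15
tcp_pos: [0.5027, 0.0008, 0.2498]
tool_rot: [0.745, 0.667, 0.0, 0.0]
force: [-0.1, -0.4, 4.4]
finger_gap: -0.002
```

```bash
python3 -m jog '[[[0,0,-0.5,0],[0,0,-0.5,0],[0,0,-0.5,0],[0,0,0,0],[0,0,0,0],[0,0,0,0],[0,0,0,0],[0,0,0,0]]]'
python3 - <<'E'
from h import *
im=manip.snapshot("scene"); cv2.imwrite("pics/s2.png",cv2.resize(im[160:280,240:400,::-1],None,fx=4,fy=4))
E
```

```text
t: 10.15
tcp_pos: [0.5026, 0.0008, 0.2494]
tool_rot: [0.745, 0.667, 0.0, 0.0]
force: [-2.9, 0.8, 12.3]
finger_gap: 0.002
```

View pics/s2.png

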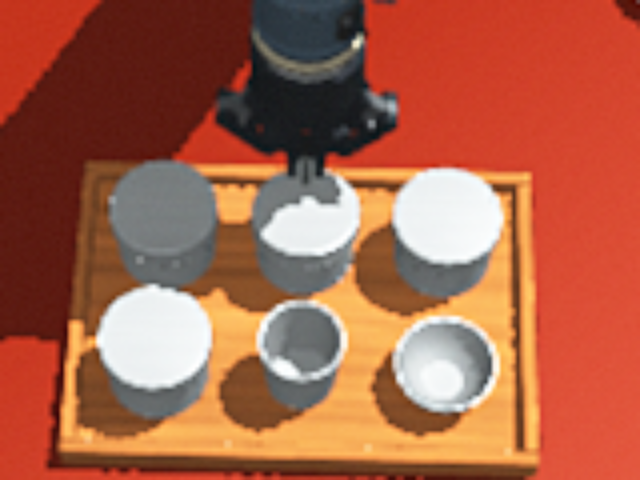

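The picture does not show clearly whether the middle cover is tilted. I'll back off 3 mm: a sprung, rocked cover would still push back.

```bash
python3 -m jog '[[[0,0,1,0],[0,0,1,0],[0,0,0.5,0],[0,0,0,0],[0,0,0,0],[0,0,0,0],[0,0,0,0],[0,0,0,0]]]'
```

```text
t: 11.2
tcp_pos: [0.5025, 0.0008, 0.2507]
tool_rot: [0.745, 0.667, -0.0, -0.0]
force: [0.1, 0.4, 0.4]
finger_gap: -0.0
```

Run:
```python
from h import *
f=[]
for i in range(6):
    manip.snapshot("scene"); s=manip.sense(); f.append(s["force"][2])
print(np.round(f,2),s["tcp_pos"].round(5))
```

```text
[0.88 1.09 0.31 1.05 1.18 0.47] [0.50252 0.00083 0.25071]
```

```bash
python3 -m jog '[[[0,0,2,0],[0,0,2,0],[0,0,2,0],[0,0,2,0],[0,0,0,0],[0,0,0,0],[0,0,0,0],[0,0,0,0]]]'
cat >> h.py <<'E'
def favg(n=8):
    f=[]
    for i in range(n):
        manip.snapshot("scene"); s=manip.sense(); f.append(np.r_[s["force"],s["ft_torque"]])
    print("F,T",np.mean(f,0).round(2),"sd",np.std(f,0)[2].round(2),"z",s["tcp_pos"][2].round(5),"t",s["t"])
E
python3 -c "
from h import *
favg()"
```

```text
t: 12.5
tcp_pos: [0.5025, 0.0008, 0.2586]
tool_rot: [0.745, 0.667, -0.0, -0.0]
force: [-0.9, -0.1, -0.0]
finger_gap: -0.001
F,T [ 0.08 -0.03  0.17 -0.01  0.   -0.  ] sd 0.28 z 0.25871 t 12.9
```

The averaged force hints at weak spring contact well above the hard stop. I'll check at an intermediate height.

```bash
python3 -m jog '[[[0,0,-2,0],[0,0,-2,0],[0,0,-1,0],[0,0,-0.5,0],[0,0,-0.5,0],[0,0,-0.5,0],[0,0,0,0],[0,0,0,0]]]'; python3 -c "
from h import *
favg(10)"
```

```text
t: 13.9
tcp_pos: [0.5026, 0.0008, 0.2522]
tool_rot: [0.745, 0.667, -0.0, -0.0]
force: [0.6, -0.7, -0.2]
finger_gap: 0.004
F,T [ 0.04  0.02  0.28 -0.    0.02 -0.01] sd 0.58 z 0.25221 t 14.4
```

```bash
python3 -m jog '[[[0,0,-0.5,0],[0,0,-0.5,0],[0,0,-0.5,0],[0,0,-0.5,0],[0,0,0,0],[0,0,0,0],[0,0,0,0],[0,0,0,0]]]'; python3 -c "
from h import *
favg(10)"
```

```text
t: 15.4
tcp_pos: [0.5026, 0.0008, 0.2502]
tool_rot: [0.745, 0.667, 0.0, 0.0]
force: [-1.1, 0.6, 0.7]
finger_gap: 0.001
F,T [ 0.45 -0.1   0.49  0.03 -0.07 -0.  ] sd 0.55 z 0.25024 t 15.9
```

Contact is abrupt at about 0.250, so cover 2 looks firm. Next is cover 3.

```bash
python3 -m jog '[[[0,0,8,0],[-3,-30,0,0],[-4,-40,0,0],[-4,-30,0,0],[0,0,-2,0],[0,0,-1,0],[0,0,-1,0],[0,0,0,0]]]'
```

```text
t: 16.9
tcp_pos: [0.4915, -0.0983, 0.2541]
tool_rot: [0.745, 0.668, -0.0, -0.0]
force: [0.5, 0.4, -0.2]
finger_gap: -0.002
```

```bash
python3 -m jog '[[[0,0,-0.5,0],[0,0,-0.5,0],[0,0,-0.5,0],[0,0,-0.5,0],[0,0,0,0],[0,0,0,0],[0,0,0,0],[0,0,0,0]]]'; python3 -c "
from h import *
favg(4)"
```

```text
t: 17.9
tcp_pos: [0.4916, -0.0992, 0.2523]
tool_rot: [0.745, 0.667, 0.0, 0.0]
force: [0.2, 0.2, 1.1]
finger_gap: -0.003
F,T [-0.07  0.55  1.01  0.02  0.01 -0.02] sd 0.26 z 0.25222 t 18.1
```

```bash
python3 -m jog '[[[0,0,-0.5,0],[0,0,-0.5,0],[0,0,-0.5,0],[0,0,0,0],[0,0,0,0],[0,0,0,0],[0,0,0,0],[0,0,0,0]]]'; python3 -c "
from h import *
favg(4)"
```

```text
t: 19.1
tcp_pos: [0.4915, -0.0992, 0.2519]
tool_rot: [0.745, 0.667, 0.0, 0.0]
force: [-2.3, 0.9, 10.3]
finger_gap: 0.001
F,T [-2.74  0.31 11.27  0.11  0.34  0.02] sd 0.29 z 0.25186 t 19.3
```

Cover 3 is firm: no force at 0.2541, then 11 N at 0.2519. Cover 4 next, probed on its far side.

```bash
python3 -m jog '[[[0,0,12,0],[40,-4,2,0],[50,-5,0,0],[45,-5,0,0],[23,-3,0,0],[0,0,-5,0],[0,0,-3,0],[0,0,-2.5,0]]]'
```

```text
t: 20.3
tcp_pos: [0.6482, -0.1159, 0.2537]
tool_rot: [0.745, 0.667, -0.001, -0.001]
force: [-0.1, -0.4, -0.2]
finger_gap: 0.0
```

```bash
python3 -m jog '[[[0,0,-0.5,0],[0,0,-0.5,0],[0,0,0,0],[0,0,0,0],[0,0,0,0],[0,0,0,0],[0,0,0,0],[0,0,0,0]]]'; python3 -c "
from h import *
favg(4)"
```

```text
t: 21.3
tcp_pos: [0.6496, -0.1162, 0.2532]
tool_rot: [0.745, 0.667, -0.0, -0.0]
force: [0.1, -0.8, -0.6]
finger_gap: 0.001
F,T [ 0.06  0.24 -0.38  0.02 -0.01 -0.02] sd 0.31 z 0.2532 t 21.5
```

```bash
python3 -m jog '[[[0,0,-0.5,0],[0,0,-0.5,0],[0,0,-0.5,0],[0,0,-0.5,0],[0,0,0,0],[0,0,0,0],[0,0,0,0],[0,0,0,0]]]'; python3 -c "
from h import *
favg(4)"
```

```text
t: 22.5
tcp_pos: [0.6496, -0.1162, 0.2517]
tool_rot: [0.745, 0.667, 0.0, 0.0]
force: [-1.6, -0.2, 5.6]
finger_gap: 0.0
F,T [-1.89  0.37  5.44  0.08  0.33  0.01] sd 0.4 z 0.25169 t 22.7
```

```bash
python3 -m jog '[[[0,0,-0.5,0],[0,0,-0.3,0],[0,0,0,0],[0,0,0,0],[0,0,0,0],[0,0,0,0],[0,0,0,0],[0,0,0,0]]]'
python3 - <<'E'
from h import *
favg(3)
hs={}
im=manip.snapshot("top"); cv2.imwrite("pics/t3.png",im[:,:,::-1]); cv2.imwrite("pics/s3.png",manip.snapshot("scene")[:,:,::-1])
a=cv2.imread("pics/scene0.png");b=cv2.imread("pics/s3.png")
hsv=cv2.cvtColor
for nm,i in(("0",a),("3",b)):
    h=cv2.cvtColor(i,cv2.COLOR_BGR2HSV)
    m=((h[...,1]<40)&(h[...,2]>195)).astype(np.uint8); k,l,st,ce=cv2.connectedComponentsWithStats(m,connectivity=4)
    for s in((351,214),(316,213),(281,213),(278,244)): j=l[s[1],s[0]]; print(nm,s,ce[j].round(2),st[j])
E
```

```text
t: 23.7
tcp_pos: [0.6496, -0.1162, 0.2516]
tool_rot: [0.745, 0.667, 0.0, 0.0]
force: [-2.3, 0.3, 8.5]
finger_gap: -0.002
F,T [-2.89  0.9   8.29  0.11  0.48 -0.01] sd 0.4 z 0.25156 t 23.85
0 (351, 214) [351.56 213.55] [338 202  28  24 514]
0 (316, 213) [316.11 212.34] [303 201  27  24 510]
0 (281, 213) [280.53 211.42] [267 200  28  24 511]
0 (278, 244) [278.29 243.82] [264 231  29  26 563]
3 (351, 214) [351.54 213.54] [338 202  28  24 519]
3 (316, 213) [316.05 212.37] [303 201  27  24 513]
3 (281, 213) [310.17 197.63] [     0      0    640    400 231635]
3 (278, 244) [310.17 197.63] [     0      0    640    400 231635]
```

Covers 1, 3 and 4 are all firm. Cover 2's hard contact came about 2.5 mm lower than its triangulated height predicts relative to the others, and the picture shows its level top has not sunk. That points to it rocking under a weak spring. Touching its middle will settle it: a loose cover stands about 4 mm above the edge stop.

```bash
python3 -m jog '[[[0,0,14,0],[-35,34,2,0],[-45,44,0,0],[-38,36,0,0],[0,0,-5,0],[0,0,-3,0],[0,0,-2,0],[0,0,0,0]]]'; python3 -c "
from h import *
favg(3)"
```

```text
t: 24.95
tcp_pos: [0.5328, -0.0033, 0.2562]
tool_rot: [0.745, 0.667, 0.0, 0.0]
force: [-0.2, 1.1, -0.7]
finger_gap: 0.001
F,T [ 0.01 -0.18 -0.12  0.   -0.02  0.01] sd 0.37 z 0.25634 t 25.1
```

```bash
python3 -m jog '[[[0,0,-0.5,0],[0,0,-0.5,0],[0,0,-0.5,0],[0,0,-0.5,0],[0,0,-0.5,0],[0,0,0,0],[0,0,0,0],[0,0,0,0]]]'; python3 -c "
from h import *
favg(3)"
```

```text
t: 26.1
tcp_pos: [0.5319, -0.0025, 0.2539]
tool_rot: [0.745, 0.667, 0.0, 0.0]
force: [0.7, 1.0, -0.8]
finger_gap: -0.001
F,T [ 0.03 -0.06  0.18  0.   -0.02  0.  ] sd 0.33 z 0.25394 t 26.25
```

```bash
python3 -m jog '[[[0,0,-0.5,0],[0,0,-0.5,0],[0,0,-0.5,0],[0,0,0,0],[0,0,0,0],[0,0,0,0],[0,0,0,0],[0,0,0,0]]]'; python3 -c "
from h import *
favg(3)"
```

```text
t: 27.25
tcp_pos: [0.5318, -0.0025, 0.2529]
tool_rot: [0.745, 0.667, 0.0, 0.0]
force: [-2.1, 0.7, 5.5]
finger_gap: -0.001
F,T [-1.17  0.37  5.93  0.02  0.2  -0.02] sd 0.82 z 0.25291 t 27.4
```

The middle carries 6 N at 0.2529, 3 mm above where the edge bottomed out, so cover 2 is the loose one. Now I'll push it down.

```bash
python3 -m jog '[[[0,0,-0.5,0],[0,0,-0.5,0],[0,0,-0.5,0],[0,0,-0.5,0],[0,0,-0.5,0],[0,0,-0.5,0],[0,0,0,0],[0,0,0,0]]]'; python3 -c "
from h import *
favg(3)"
```

```text
t: 28.4
tcp_pos: [0.5318, -0.0025, 0.2502]
tool_rot: [0.745, 0.667, 0.0, 0.0]
force: [-2.2, 0.7, 7.7]
finger_gap: 0.003
F,T [-1.55  0.37  8.1   0.05  0.31  0.  ] sd 0.54 z 0.25025 t 28.55
```

```bash
python3 -m jog '[[[0,0,-0.5,0],[0,0,-0.5,0],[0,0,-0.5,0],[0,0,-0.5,0],[0,0,0,0],[0,0,0,0],[0,0,0,0],[0,0,0,0]]]'; python3 -c "
from h import *
favg(3)"
```

```text
t: 29.55
tcp_pos: [0.5318, -0.0024, 0.2487]
tool_rot: [0.745, 0.667, 0.0, 0.0]
force: [-1.5, 0.7, 11.3]
finger_gap: -0.001
F,T [-2.83 -0.02 12.13  0.07  0.41  0.  ] sd 0.52 z 0.24874 t 29.7
```

```bash
python3 -m jog '[[[0,0,-0.5,0],[0,0,-0.3,0],[0,0,0,0],[0,0,0,0],[0,0,0,0],[0,0,0,0],[0,0,0,0],[0,0,0,0]]]'
python3 - <<'E'
from h import *
favg(3)
cv2.imwrite("pics/s4.png",cv2.resize(manip.snapshot("scene")[160:280,240:400,::-1],None,fx=4,fy=4))
E
```

```text
t: 30.7
tcp_pos: [0.5318, -0.0024, 0.2486]
tool_rot: [0.745, 0.667, 0.0, 0.0]
force: [-3.2, 1.2, 16.1]
finger_gap: -0.005
F,T [-4.08 -0.03 16.46  0.09  0.63 -0.  ] sd 0.26 z 0.24862 t 30.85
```

View pics/s4.png

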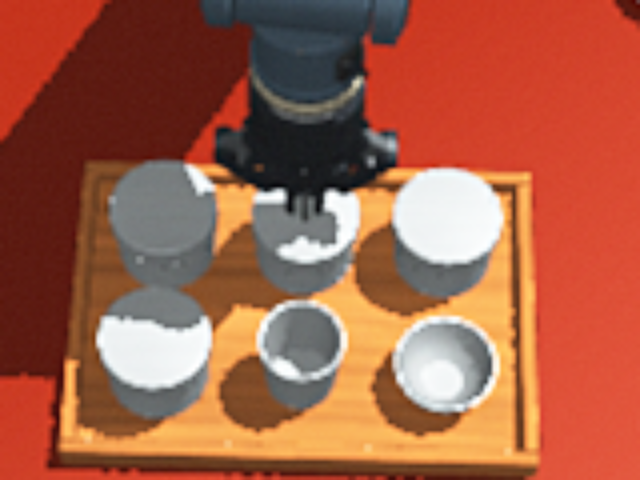

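The fingertips stand on the middle cover near its centre, at (305,210), and touch no other cover. The cup at (300,350) and the bowl at (445,365) have not moved. It is at a hard stop: the last 0.8 mm of command raised the force from 12 to 16.5 N with only 0.1 mm of travel. I'll hand it in while holding.

```bash
python3 -c "
from station import manip
print(manip.sign_off())"
```

```text
the job is handed in; nothing more can be done
None
```

The loose cover was the middle one of the row of three nearest the robot. I pushed it home and handed the job in at about 31 s, with the closed fingertips still holding it down.

- **Finding it:** I pressed all four covers about 30 mm off centre, with at most about 12 N. The other three took 8 to 11 N without rocking. The middle one first looked firm, because its edge dips under almost no force. Its edge bottomed out at a flange height of 0.250 m, but its middle carried 6 N at 0.253 m, so it rocks. Camera heights fitted this too.
- **Seating it:** Pushing its middle moved it down about 4.3 mm at 6 to 12 N. It then reached a hard stop, where another 0.8 mm of command raised the force to 16.5 N with only 0.1 mm of travel.
- **Last look:** The fingertips touch only that cover, and the cup and pinch bowl stand where they were. I did not compare the things outside the tray with the first picture.
- **What was less clean:** My first edge press on that cover reached 12.3 N, which is more than the gentle press I meant. A picture comparison afterwards showed it had not sunk. I did not press its edge again after seating it, since the job had to end holding it down.

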